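Pull the wide dish out of the crockery crate

TASK

Pick out the one wide shallow dish from among the other things in the open-fronted crate: slide it straight out through the open front, without lifting it, until the whole dish stands flat on the worktop clear of the crate. Leave the small dishes, the stack of dishes, the spoons and the marker pen where they are in the crate, and do not disturb the pepper shaker and the jars around it.

Things in the scene. Friction and masses are not known exactly. Their poses are not given: they have to be found in the camera images.
- crate: Grey crate, fixed; inside 185 mm deep (x) by 556 wide (y), floor 4 mm thick, back and side walls 62 mm high (rims 67), 6 thick. No wall or lip at the front, which faces roughly towards the robot: only the 4 mm step of its floor, edge at x = -92.5 mm. Origin: centre of its underside, on the worktop; x points from the open front to the back wall, z up.
- wide_dish: The target: white round shallow dish, the widest in the crate, 127 mm across the rim, 37 high, 0.17 kg, loose. Hollow: inner floor 7 mm above its underside, inner wall radius 36 mm there, 57 at the rim, so shut fingers fit inside and can hook the wall. Origin: centre of its underside, z up. Stands in any of four places side by side, 130 mm apart, 20 mm or more from its neighbours.
- dish_stack: Nested stack of small white dishes, one solid thing, 69 mm across and 78 mm high, standing in the crate; must stay there. Origin: centre of its underside.
- small_dish_a: Small white round sauce dish, 67 mm across and 21 mm high, same style as the wide dish but about half as wide; stands upright in the crate and must stay there. Origin: centre of its underside.
- small_dish_b: Small white round sauce dish, 67 mm across and 21 mm high, same style as the wide dish but about half as wide; stands upright in the crate and must stay there. Origin: centre of its underside.
- spoon_a: White soup spoon, 130x42x19 mm, lying along the back wall of the crate; must stay there. Origin: centre of its underside.
- spoon_b: White soup spoon, 130x42x19 mm, lying along the back wall of the crate; must stay there. Origin: centre of its underside.
- marker: Marker pen, 135 mm long, 15 mm thick, lying along the back wall of the crate between the spoons; must stay there. Origin: middle of its underside.
- pepper_shaker: Steel pepper shaker, 58 mm across and 95 mm high, standing on the worktop to the right of the crate's front; bystander. Origin: centre of its underside.
- spice_jar: Spice jar, 47 mm across and 98 mm high, standing on the worktop to the left of the crate's front; bystander. Origin: centre of its underside.

How it is judged:
At the end, for the whole second after the job is handed in: The wide dish rests flat and upright on the worktop in front of the crate (within 300 mm of its middle line), centre over 155 mm in front of the crate's centre, so its rim is clear. Stack, small dishes (upright), spoons and marker are in the crate, within 35 mm of where they were (x of wide_dish in the frame of crate below -0.155 m and y of wide_dish in the frame of crate between -0.3 and 0.3 m and height (world z) of wide_dish between -0.004 and 0.004 m and angle between wide_dish's own z axis and vertical below 0.06 rad and linear speed of wide_dish below 0.02 m/s and x of each of dish_stack, small_dish_a, small_dish_b, spoon_a, spoon_b, marker in the frame of crate above -0.06 m and angle between each of dish_stack, small_dish_a, small_dish_b's own z axis and vertical below 0.3 rad); the robot touches nothing.
It fails at once if the wide dish is lifted: its underside centre more than 40 mm above the worktop (height (world z) of wide_dish above 0.04 m).
It fails at once if the wide dish is tipped by more than 0.5 rad (angle between wide_dish's own z axis and vertical above 0.5 rad).
It fails at once if the stack, a small dish, a spoon or the marker is moved by more than 35 mm (distance of any of dish_stack, small_dish_a, small_dish_b, spoon_a, spoon_b, marker from where it was at the start of the episode above 0.035 m).
It fails at once if the pepper shaker or the spice jar is moved by more than 35 mm (distance of any of pepper_shaker, spice_jar from where it was at the start of the episode above 0.035 m).
It also fails if it takes over 38 s, if anything falls off the work surface, if the arm or the gripper's body presses on something with over 40 N, if the wrist force passes 120 N, or if a joint passes its speed limit or range.

ROBOT

A 6-joint arm with a two-finger parallel gripper is mounted at the origin on a cart in front of the work surface, level with it; the furniture and walls round the work are solid. World frame = base frame: x ahead of the robot, y to its left, z up, the work surface at z = 0. Lengths are in m, angles in rad, forces in N, time in s.
With the tool pointing down it reaches from about 0.3 to 0.875 m from the base axis. Payload 6.4 kg.
Tool frame: the origin (TCP) lies midway between the tips of the shut fingers; the grasp point (between the pads) lies 19 mm behind it (r.grip_point_offset is the distance from the TCP to the grasp point, in m); x points along the fingers, y is the direction in which the jaws open and shut, and the axes are right-handed (so a half turn about x gives the same grasp; the last joint's range is limited). The gripper opens to 85 mm and grips with 20 to 120 N. Pads are 22 mm wide; open, the fingers measure 114 mm over their backs; the gripper's body (76 mm by 85 mm) begins 54 mm behind the grasp point. The pads swing forward as they close: fully open they stand 13 mm farther back than shut.
Start: joints at [-1.43, 0.181, 1.607, -0, 1.354, -0.206], TCP at [0.195, -0.541, 0.206] pointing down, gripper open.
Joint ranges: [-2.99, 2.99], [-0.89, 2.07], [0.3, 2.58], [-1.14, 4.28], [0, 2.63], [-3.12, 3.12]. Speed limits (rad/s): [2.57, 2.57, 3.01, 3.14, 3.14, 3.14].

INTERFACE

Orientations are given as a rotation vector (axis times angle).
In Python, from bench import r gives the robot as it stands.
- The arm moves only by the tool arm_command, never from a script. Its argument "rows" is a list of rows, each a list of 3 entries, a list of its own where there are three numbers: the closure, from 0 (fully open) to 1 (shut), then the shift along the tool's x, y, z scaled (see below), then the turn about the tool's x scaled (see below). In form: [[fingers, [dx, dy, dz], yaw], ...]. A call has exactly 5 rows; each row is the pose to reach, as a shift and turn from the pose commanded when the call began, along the tool's axes at that moment; what a row does not reach only later rows make up. The controller multiplies each number of a shift by 400 mm and each number of a turn by 0.5 rad. A row lasts 1/8 s, in which the tool goes at most 62.5 mm and 10.7 degrees, less where a joint would pass 70% of its speed; a pose out of reach is approached as far as the arm can. A call with a number of a shift or a turn outside -1 to 1 is refused whole. A call with a gripper value outside its range is refused whole. The fingers move at their own pace and stop on an object; "force" is the grip in N (left out, the last holds). Time passes only in rows, so rows that repeat a pose let the fingers close, or fill a call up. It gives the time, the measured TCP pose, the force and the opening at its end, in the units of the state.
- r.sense(): the state, without advancing time (a new reading comes with each control period).
- r.get_image(name): name is "scene" or "side" or "wrist"; returns a dict with "frame" (480x640x3 uint8, blue, green, red), "range_z" (480x640 float32, m along the optical axis (not along the pixel's ray), 0 where there is no reading), "K" (3x3 intrinsics, pixels), "R" (3x3) and "t" (3): a world point X has camera coordinates R X + t; the wrist camera has in their place "tool_from_camera" (4x4, takes a point from camera to tool coordinates, whose origin is the TCP and whose axes are the tool frame's). Camera axes: x right, y down, z forward; pixel columns grow to the right and rows downward; lengths in m; the calibration is good to about 2 mm. A picture is of the moment at which its call begins: read the wrist's pose just before it.
- r.job_done(): hands the job in, once; it reports no verdict.
The state is a dict: "t": time; "joint_pos": joint angles; "qvel": joint speeds; "joint_efforts": joint torques, N m; "position": TCP position; "ee_rot": TCP orientation; "wrist_force": force on the tool from outside, world axes, zero at the start; "ft_torque": the same for the moment, N m; "opening": finger opening in m.
Only numpy, scipy, OpenCV 4.12 (cv2) and the standard library are available. Lean on these libraries where they do the work, as an engineer would, in place of code of your own. Each camera call takes 0.05 s, during which the arm holds its last target. There are 200 camera calls.

## Working session

There is one attempt and no reset: what is moved stays moved. The work goes in short steps, Python scripts to look and compute and a tool call to move; the robot and the scene stay as the last step left them, time stands still between calls to the robot, and variables do not carry over. Pictures are saved under pics/ and viewed, about 8 in all and at most 12, crops included, and the job is handed in when it is done.

Besides the shell and the picture viewer there is one more tool, called after "Call:" as name(argument=value, ...) on one line, values as JSON. arm_command: Moves the arm, as the interface text tells. Shifts and turns lie within -1 to 1; 1 stands for 400 mm of shift or 0.5 rad of turn. Its arguments: {"type":"object","properties":{"rows":{"type":"array","items":{"type":"array"}},"force":{"type":"number"}},"required":["rows"]}

```bash
mkdir -p pics; cat > h.py <<'E'
import numpy as np,cv2
from bench import r
from scipy.spatial.transform import Rotation as Ro
def world(im,u,v,T=None):
    z=im["range_z"][v,u]; K=im["K"]
    p=np.array([(u-K[0,2])/K[0,0]*z,(v-K[1,2])/K[1,1]*z,z])
    return im["R"].T@(p-im["t"])
def cloud(im):
    z=im["range_z"].astype(float);K=im["K"];v,u=np.indices(z.shape)
    P=np.stack([(u-K[0,2])/K[0,0]*z,(v-K[1,2])/K[1,1]*z,z],-1)
    return (P-np.array(im["t"]))@np.array(im["R"])
E
python3 - <<'E'
from h import *
s=r.sense();print(s)
for n in("scene","side"):
    im=r.get_image(n);cv2.imwrite(f"pics/{n}0.png",im["frame"]);np.savez(n+"0.npz",**im)
    print(n,-im["R"].T@im["t"])
print(Ro.from_rotvec(s["ee_rot"]).as_matrix().round(3))
E
```

```text
{'t': 0.0, 'joint_pos': array([-1.43032589e+00,  1.81525855e-01,  1.60795663e+00,  1.37293409e-05,
        1.35379409e+00, -2.06263842e-01]), 'qvel': array([ 0.00048996,  0.00018297,  0.0007965 , -0.00090271,  0.0006897 ,
       -0.00127571]), 'joint_efforts': array([-2.21047185e-04, -4.44874656e+01, -3.51334655e+01, -4.66352885e-04,
        9.06503439e-03,  9.22276143e-06]), 'position': array([ 0.19536092, -0.5401944 ,  0.20491755]), 'ee_rot': array([ 2.03374665,  0.35788166, -2.03360463]), 'wrist_force': array([-0.45612448, -0.15130275,  0.18234068]), 'ft_torque': array([-0.01256221,  0.03938662, -0.06546307]), 'opening': 0.08523609567552515}
scene [ 0.74811765 -0.6989383   1.17202863]
side [-0.16155805  1.38519034  0.95400179]
[[-0.     0.34  -0.94 ]
 [ 0.002 -0.94  -0.34 ]
 [-1.    -0.002 -0.   ]]
```

View pics/scene0.png

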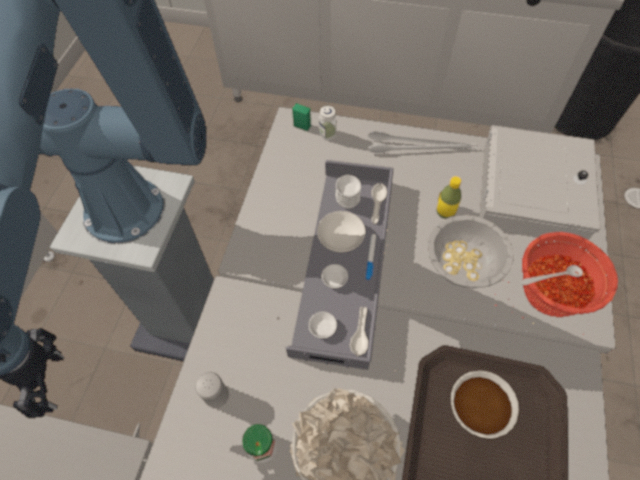

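View pics/side0.png

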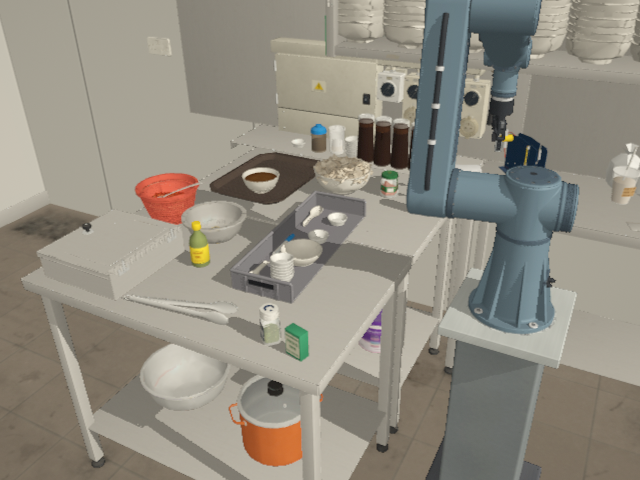

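The scene view shows the wide dish at about (341,232), with the stack at (347,190) and small dishes at (334,277) and (322,325). The spoons and marker lie along the back wall on the right, and the open front faces left. Next I'll measure the poses.

```bash
python3 - <<'E'
from h import *
im=dict(np.load("scene0.npz"));W=cloud(im)
for n,(u,v) in dict(dishc=(341,235),frontL=(310,200),tableF=(270,250),floor=(345,300),bwN=(391,170),bwS=(371,362),stack=(347,183),smA=(334,277),smB=(322,325),shak=(208,380),jar=(327,112),mark=(372,258)).items(): print(n,W[v,u].round(3))
m=(W[...,2]>.028)&(W[...,2]<.047)
mm=np.zeros_like(m);mm[205:258,310:370]=1
p=W[m&mm];print(len(p),p.min(0).round(3),p.max(0).round(3))
h=cv2.minAreaRect(p[:,:2].astype(np.float32)*1000);print("dish",h)
c,R=cv2.minEnclosingCircle(p[:,:2].astype(np.float32)*1000);print(c,R)
# crate rims
m=(W[...,2]>.058)&(W[...,2]<.072);mm[:]=0;mm[155:372,280:400]=1
p=W[m&mm];h=cv2.minAreaRect(p[:,:2].astype(np.float32)*1000);print("rim",h,cv2.boxPoints(h).round())
m=(abs(W[...,0]-.5)<.4)&(abs(W[...,1])<.6)&(W[...,2]>.01)&(W[...,2]<.3)
f=cv2.resize(im["frame"][140:380,180:420],None,fx=2.5,fy=2.5,interpolation=cv2.INTER_CUBIC);cv2.imwrite("pics/c1.png",f)
E
```

```text
dishc [0.622 0.036 0.01 ]
frontL [0.512 0.139 0.002]
tableF [ 0.444 -0.045  0.   ]
floor [ 0.67  -0.15   0.005]
bwN [0.723 0.24  0.067]
bwS [ 0.761 -0.292 -0.002]
stack [0.611 0.175 0.061]
smA [ 0.63  -0.093  0.008]
smB [ 0.629 -0.231  0.012]
shak [ 0.425 -0.439  0.095]
jar [0.507 0.392 0.101]
mark [ 0.717 -0.021  0.015]
391 [ 0.56  -0.032  0.028] [0.686 0.125 0.044]
dish ((618.5835571289062, 37.61333465576172), (125.93988037109375, 142.68194580078125), 32.31339645385742)
(624.8333740234375, 46.360755920410156) 79.32128143310547
rim ((648.3589477539062, -36.2371826171875), (194.59104919433594, 575.4425048828125), 2.8117427825927734) [[ 537.  246.]
 [ 565. -328.]
 [ 760. -319.]
 [ 731.  256.]]
```

View pics/c1.png

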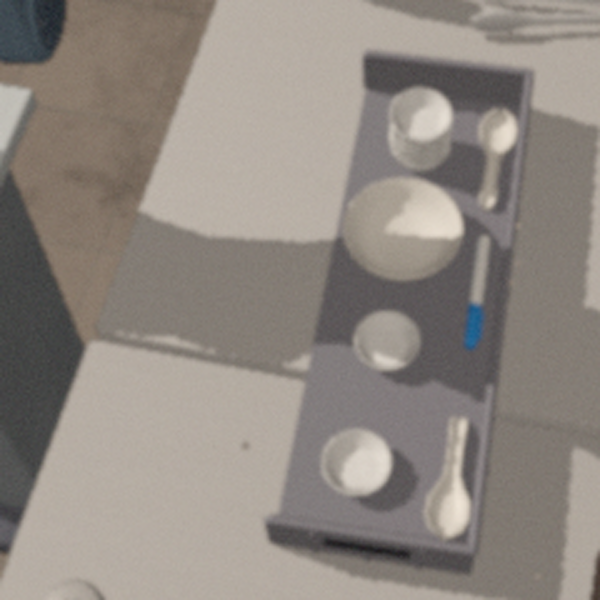

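```bash
cat >> h.py <<'E'
def dish(W,c0):
    d=np.hypot(W[...,0]-c0[0],W[...,1]-c0[1])
    p=W[(d<.075)&(W[...,2]>.034)&(W[...,2]<.05)][:,:2]
    for _ in range(3):
        A=np.c_[2*p,np.ones(len(p))];s=np.linalg.lstsq(A,(p**2).sum(1),rcond=None)[0]
        R=np.sqrt(s[2]+s[:2]@s[:2]);e=abs(np.hypot(*(p-s[:2]).T)-R);p=p[e<max(.006,0)] if (e<.006).sum()>20 else p
    return s[:2],R,len(p)
def shift(s,tgt):
    return (Ro.from_rotvec(s["ee_rot"]).as_matrix().T@(np.array(tgt)-s["position"])/.4).round(4)
E
python3 - <<'E'
from h import *
for n in("scene","side"):
    im=dict(np.load(n+"0.npz"));W=cloud(im);print(n,dish(W,(.622,.034)))
    if n=="scene":
        print("edge",[(u,W[262,u].round(3)) for u in (205,212,218,224,230,240)])
        print("front edge",[W[v,u].round(3).tolist() for v,us in((215,range(310,324,2)),(300,range(294,312,3))) for u in us])
print(shift(r.sense(),(.61,.032,.2)))
E
```

```text
scene (array([0.6226411 , 0.02975485]), np.float64(0.060916203640725836), 255)
edge [(205, array([ 0.111,  0.101, -0.438])), (212, array([-0.009,  0.297, -0.819])), (218, array([ 0.016,  0.306, -0.825])), (224, array([ 0.334, -0.106,  0.   ])), (230, array([ 0.35 , -0.103,  0.001])), (240, array([ 0.376, -0.097,  0.001]))]
front edge [[0.524, 0.088, 0.002], [0.528, 0.092, -0.002], [0.534, 0.091, 0.001], [0.539, 0.094, -0.001], [0.545, 0.095, -0.002], [0.551, 0.093, 0.003], [0.557, 0.093, 0.005], [0.543, -0.175, -0.0], [0.55, -0.171, -0.005], [0.558, -0.172, 0.001], [0.566, -0.171, 0.002], [0.574, -0.171, 0.006], [0.58, -0.167, -0.0]]
side (array([0.62373089, 0.03602088]), np.float64(0.06078009790296453), 195)
[ 0.0145 -0.993  -1.4611]
```

Call:
arm_command(rows=[[1, [0, -0.08, -0.12], 0], [1, [0, -0.165, -0.245], 0], [1, [0, -0.25, -0.37], 0], [1, [0, -0.335, -0.495], 0], [1, [0, -0.42, -0.62], 0]], force=40)

```text
t: 0.72
position: [0.3723, -0.2966, 0.2056]
ee_rot: [2.033, 0.356, -2.033]
wrist_force: [0.5, -1.5, 0.3]
opening: 0.0001
```

Call:
arm_command(rows=[[1, [0, -0.08, -0.12], 0], [1, [0, -0.165, -0.245], 0], [1, [0, -0.25, -0.37], 0.2], [1, [0, -0.335, -0.495], 0.4], [1, [0, -0.42, -0.62], 0.6]])

```text
t: 1.35
position: [0.5485, -0.0543, 0.2056]
ee_rot: [2.199, 0.048, -2.2]
wrist_force: [0.1, -1.1, 0.6]
opening: 0.0003
```

```bash
python3 - <<'E'
from h import *
s=r.sense();print(s["t"],s["position"],s["opening"],s["wrist_force"]);print(Ro.from_rotvec(s["ee_rot"]).as_matrix().round(3));print(shift(s,(.60,.032,.15)))
E
```

```text
1.35 [ 0.54845427 -0.05430911  0.20555233] 0.000322637411534906 [ 0.08806215 -1.07712823  0.563459  ]
[[-0.     0.044 -0.999]
 [-0.    -0.999 -0.044]
 [-1.     0.     0.   ]]
[ 0.1388 -0.21   -0.1382]
```

Call:
arm_command(rows=[[1, [0, -0.1, -0.09], 0], [1, [0.05, -0.21, -0.188], 0], [1, [0.12, -0.21, -0.188], 0], [1, [0.18, -0.21, -0.188], 0], [1, [0.18, -0.21, -0.188], 0]])

```text
t: 1.98
position: [0.6167, 0.0318, 0.1309]
ee_rot: [2.192, 0.053, -2.204]
wrist_force: [0.2, -0.1, -1.3]
opening: 0.0001
```

```bash
python3 - <<'E'
from h import *
s=r.sense();print(s["position"])
im=r.get_image("wrist");cv2.imwrite("pics/w1.png",im["frame"])
T=np.eye(4);T[:3,:3]=Ro.from_rotvec(s["ee_rot"]).as_matrix();T[:3,3]=s["position"]
M=np.linalg.inv(T@im["tool_from_camera"]);im["R"]=M[:3,:3];im["t"]=M[:3,3]
W=cloud(im);print("wrist",dish(W,(.623,.033)))
W=cloud(r.get_image("scene"));print("scene",dish(W,(.623,.033)))
E
```

```text
[0.61674504 0.03176342 0.1308914 ]
wrist (array([0.62262376, 0.03096903]), np.float64(0.060407653157975354), 4899)
scene (array([0.62258111, 0.02974469]), np.float64(0.06101565235158196), 250)
```

View pics/w1.png

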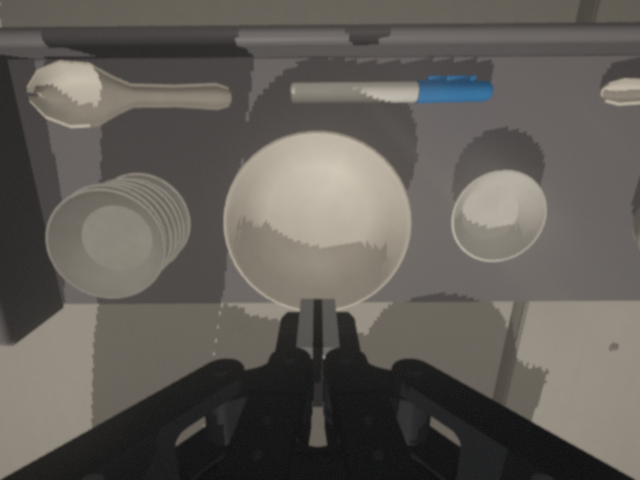

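The wrist view shows the wide dish centred at about (317,218). The shut fingers are at (318,300) and sit over its middle once perspective is allowed for, since the TCP is 6 mm in front of the measured centre. The neighbours are clear, so I'll descend.

Call:
arm_command(rows=[[1, [0.1, 0, 0], 0], [1, [0.18, 0, 0], 0], [1, [0.23, 0, 0], 0], [1, [0.26, 0, 0], 0], [1, [0.278, 0, 0], 0]])

```text
t: 2.7
position: [0.6196, 0.0311, 0.023]
ee_rot: [2.199, 0.051, -2.196]
wrist_force: [0.2, -0.4, 0.7]
opening: 0.0002
```

Call:
arm_command(rows=[[1, [0, 0, 0.01], 0], [1, [0, 0, 0.02], 0], [1, [0, 0, 0.035], 0], [1, [0, 0, 0.05], 0], [1, [0, 0, 0.065], 0]])

```text
t: 3.32
position: [0.5925, 0.03, 0.0228]
ee_rot: [2.198, 0.051, -2.198]
wrist_force: [0.2, -0.5, -0.8]
opening: 0.0
```

Call:
arm_command(rows=[[1, [0.005, 0, 0.015], 0], [1, [0.005, 0, 0.03], 0], [1, [0.005, 0, 0.045], 0], [1, [0.005, 0, 0.06], 0], [1, [0.005, 0, 0.075], 0]])

```text
t: 3.95
position: [0.5626, 0.0286, 0.0206]
ee_rot: [2.198, 0.051, -2.198]
wrist_force: [-0.7, 0.3, -0.8]
opening: -0.0002
```

```bash
cat > chk.py <<'E'
from h import *
import sys
s=r.sense();print(s["position"],s["wrist_force"].round(1))
im=r.get_image("wrist")
T=np.eye(4);T[:3,:3]=Ro.from_rotvec(s["ee_rot"]).as_matrix();T[:3,3]=s["position"]
M=np.linalg.inv(T@im["tool_from_camera"]);im["R"]=M[:3,:3];im["t"]=M[:3,3]
cv2.imwrite(f"pics/{sys.argv[1]}.png",im["frame"])
W=cloud(im);S=r.get_image("scene");cv2.imwrite(f"pics/{sys.argv[1]}s.png",S["frame"]);W2=cloud(S)
for w in(W,W2):print(dish(w,(float(sys.argv[2]),.03)))
E
python3 chk.py p1 .6
```

```text
[0.56262554 0.02858684 0.02062638] [-0.7  0.3 -0.8]
(array([0.62189234, 0.03106333]), np.float64(0.06001132255847553), 12388)
(array([0.62259187, 0.02956391]), np.float64(0.06079769414585277), 155)
```

View pics/p1.png

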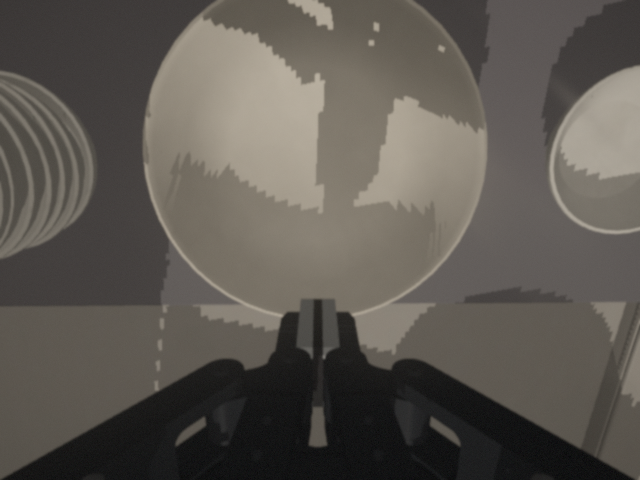

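```bash
python3 - <<'E'
from h import *
s=r.sense();im=r.get_image("wrist");print(im["tool_from_camera"].round(3))
T=np.eye(4);T[:3,:3]=Ro.from_rotvec(s["ee_rot"]).as_matrix();T[:3,3]=s["position"]
M=np.linalg.inv(T@im["tool_from_camera"]);im["R"]=M[:3,:3];im["t"]=M[:3,3]
q=im["K"]@(M[:3,:3]@s["position"]+M[:3,3]);print(q[:2]/q[2],q[2])
W=cloud(im)
for v in range(270,345,5):print(v,W[v,310].round(4),W[v,270].round(4))
f=r.get_image("side");cv2.imwrite("pics/sd.png",cv2.resize(f["frame"][200:300,220:370],None,fx=5,fy=5,interpolation=cv2.INTER_CUBIC))
E
```

```text
[[-0.001 -0.302  0.953 -0.168]
 [ 1.     0.     0.001  0.001]
 [-0.001  0.953  0.302 -0.077]
 [ 0.     0.     0.     1.   ]]
[314.45536514 291.82879184] 0.1833044481057974
270 [0.5725 0.0312 0.0193] [0.5725 0.0493 0.0214]
275 [0.5708 0.0311 0.0211] [0.5712 0.0489 0.0243]
280 [0.5692 0.031  0.0231] [0.57   0.0486 0.0271]
285 [0.5682 0.0309 0.0265] [0.5689 0.0483 0.0299]
290 [0.5664 0.0308 0.0278] [0.5673 0.048  0.0317]
295 [0.5656 0.0307 0.0314] [0.5662 0.0477 0.0343]
300 [0.5727 0.0307 0.0509] [0.5648 0.0475 0.0363]
305 [0.573  0.0306 0.0556] [0.5642 0.0471 0.0397]
310 [0.5728 0.0305 0.0592] [0.5621 0.047  0.04  ]
315 [0.5728 0.0305 0.063 ] [ 0.5379  0.0514 -0.0008]
320 [0.5732 0.0304 0.0674] [ 0.535   0.0513 -0.0007]
325 [0.5725 0.0303 0.0695] [ 0.532   0.0513 -0.0006]
330 [0.5724 0.0303 0.0726] [ 0.5289  0.0513 -0.0007]
335 [0.5722 0.0302 0.0755] [ 0.5259  0.0512 -0.0007]
340 [0.573  0.0302 0.0798] [ 5.229e-01  5.120e-02 -5.000e-04]
```

View pics/sd.png

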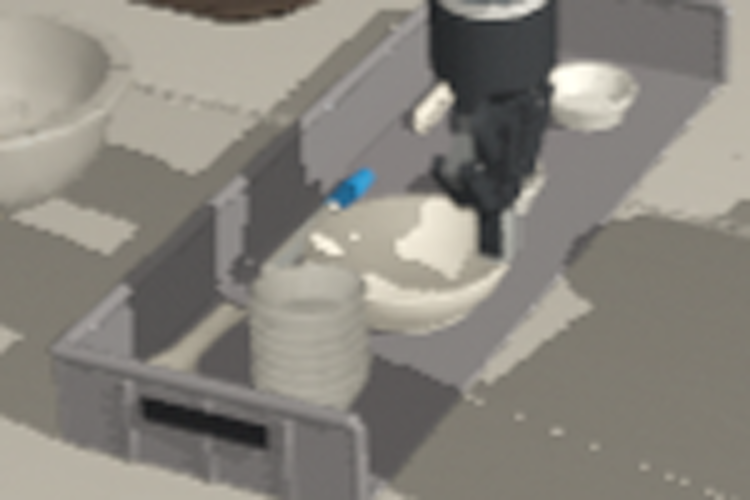

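The views disagree with the stated TCP. In the depth data the fingertips end at z≈0.05, about 30 mm above where the TCP is reported. That fits the fingers passing over the rim without any force. I'll confirm with the fixed cameras.

```bash
python3 - <<'E'
from h import *
s=r.sense();p=s["position"]
for n in("side","scene"):
    im=r.get_image(n);W=cloud(im)
    m=(abs(W[...,0]-p[0])<.018)&(abs(W[...,1]-p[1])<.03)&(W[...,2]>.043)&(W[...,2]<.2)
    q=W[m];print(n,len(q));
    if len(q):
        i=np.argsort(q[:,2]);print(q[i[:10]].round(4).tolist())
    for X in (p,p+[0,0,.03]):
        c=im["K"]@(im["R"]@X+im["t"]);print((c[:2]/c[2]).round(1))
W=cloud(r.get_image("side"));
for v in range(238,258,2):print(v,[(W[v,u].round(3)).tolist() for u in (316,319)])
E
```

```text
side 288
[[0.5624, 0.0328, 0.044], [0.5619, 0.0467, 0.0446], [0.5699, 0.0315, 0.0448], [0.5578, 0.0416, 0.0464], [0.576, 0.0327, 0.0473], [0.5609, 0.0354, 0.0493], [0.5634, 0.0372, 0.0496], [0.5563, 0.0378, 0.0517], [0.5557, 0.026, 0.0526], [0.569, 0.0393, 0.0527]]
[319.6 258.9]
[319.4 250.4]
scene 84
[[0.5727, 0.024, 0.0464], [0.5703, 0.0227, 0.0476], [0.5693, 0.0153, 0.0534], [0.5731, 0.0225, 0.0535], [0.5744, 0.029, 0.0539], [0.571, 0.0203, 0.0561], [0.5743, 0.0297, 0.0576], [0.5591, 0.0133, 0.058], [0.5696, 0.0144, 0.0596], [0.5745, 0.0291, 0.0632]]
[319.  231.2]
[318.8 225.1]
238 [[0.551, 0.07, 0.117], [0.555, 0.045, 0.103]]
240 [[0.548, 0.077, 0.115], [0.556, 0.043, 0.095]]
242 [[0.555, 0.063, 0.099], [0.555, 0.045, 0.09]]
244 [[0.564, 0.047, 0.082], [0.559, 0.039, 0.079]]
246 [[0.565, 0.046, 0.074], [0.556, 0.043, 0.075]]
248 [[0.567, 0.043, 0.065], [0.561, 0.036, 0.063]]
250 [[0.565, 0.047, 0.061], [0.557, 0.042, 0.061]]
252 [[0.593, -0.004, 0.02], [0.56, 0.038, 0.051]]
254 [[0.585, 0.01, 0.023], [0.565, 0.029, 0.038]]
256 [[0.563, 0.051, 0.043], [0.584, -0.007, 0.007]]
```

Both fixed cameras put the tips at z≈0.047–0.05, so they are about 27 mm above the reported TCP. I'll move back over the dish interior and go down in small steps, watching the force.

Call:
arm_command(rows=[[1, [-0.02, 0, -0.03], 0], [1, [-0.02, 0, -0.08], 0], [1, [-0.02, 0, -0.12], 0], [1, [0, 0, -0.12], 0], [1, [0.02, 0, -0.12], 0]])

```text
t: 4.92
position: [0.6104, 0.031, 0.0118]
ee_rot: [2.197, 0.052, -2.199]
wrist_force: [-0.5, 1.1, -0.8]
opening: 0.0
```

Call:
arm_command(rows=[[1, [0.007, 0, 0], 0], [1, [0.014, 0, 0], 0], [1, [0.02, 0, 0], 0], [1, [0.025, 0, 0], 0], [1, [0.025, 0, 0], 0]])

```text
t: 5.55
position: [0.6109, 0.0308, 0.0025]
ee_rot: [2.198, 0.051, -2.198]
wrist_force: [0.1, 1.1, -0.2]
opening: -0.0001
```

```bash
python3 - <<'E'
from h import *
s=r.sense();im=r.get_image("wrist");print(s["position"],s["wrist_force"])
T=np.eye(4);T[:3,:3]=Ro.from_rotvec(s["ee_rot"]).as_matrix();T[:3,3]=s["position"]
M=np.linalg.inv(T@im["tool_from_camera"]);im["R"]=M[:3,:3];im["t"]=M[:3,3]
W=cloud(im);print(dish(W,(.622,.03)))
for v in range(275,315,3):print(v,W[v,310].round(4),W[v,326].round(4))
W=cloud(r.get_image("side"));p=s["position"]
m=(abs(W[...,0]-p[0])<.018)&(abs(W[...,1]-p[1])<.03)&(W[...,2]>.016)&(W[...,2]<.2)
q=W[m];i=np.argsort(q[:,2]);print(q[i[:8]].round(3).tolist())
E
```

```text
[0.61086299 0.03084614 0.00253233] [ 0.14758873  1.06689981 -0.22136497]
(array([0.6235439 , 0.03112793]), np.float64(0.05951585768070357), 11905)
275 [0.6221 0.0333 0.0099] [0.6224 0.0263 0.0096]
278 [0.6212 0.0332 0.0109] [0.6213 0.0262 0.0105]
281 [0.6195 0.0331 0.0103] [0.62   0.0262 0.0108]
284 [0.6183 0.0331 0.0108] [0.6184 0.0261 0.0104]
287 [0.6166 0.033  0.0103] [0.6171 0.026  0.0106]
290 [0.6148 0.033  0.0095] [0.6157 0.0259 0.0106]
293 [0.6139 0.0329 0.0105] [0.6145 0.0259 0.0112]
296 [0.6123 0.0328 0.0102] [0.6123 0.0257 0.0096]
299 [0.6213 0.0328 0.0321] [0.6218 0.0267 0.0325]
302 [0.6212 0.0328 0.0344] [0.6218 0.0268 0.0351]
305 [0.6216 0.0328 0.0377] [0.6215 0.0268 0.0369]
308 [0.6215 0.0327 0.0399] [0.6216 0.0269 0.0396]
311 [0.6216 0.0327 0.0425] [0.6214 0.0269 0.0416]
314 [0.6213 0.0326 0.0441] [0.6214 0.027  0.0438]
[[0.598, 0.018, 0.016], [0.617, 0.047, 0.016], [0.601, 0.006, 0.016], [0.601, 0.027, 0.016], [0.611, 0.007, 0.017], [0.608, 0.039, 0.018], [0.608, 0.019, 0.018], [0.619, 0.051, 0.018]]
```

The tips are at z=0.032, a consistent offset of +29 mm. I'll go down 13 mm more, to a tip height of about 0.019, then pull.

Call:
arm_command(rows=[[1, [0.01, 0, 0], 0], [1, [0.02, 0, 0], 0], [1, [0.027, 0, 0], 0], [1, [0.033, 0, 0], 0], [1, [0.033, 0, 0], 0]])

```text
t: 6.28
position: [0.6107, 0.0309, -0.0109]
ee_rot: [2.197, 0.052, -2.198]
wrist_force: [-1.8, 0.0, 0.1]
opening: -0.0002
```

Call:
arm_command(rows=[[1, [0, 0, 0.02], 0], [1, [0, 0, 0.04], 0], [1, [0, 0, 0.06], 0], [1, [0, 0, 0.08], 0], [1, [0, 0, 0.1], 0]])

```text
t: 6.9
position: [0.5707, 0.0289, -0.0104]
ee_rot: [2.198, 0.051, -2.197]
wrist_force: [1.0, -0.1, 0.9]
opening: -0.0
```

```bash
python3 chk.py p2 .61
```

```text
[ 0.57070807  0.02892596 -0.01036598] [ 1.  -0.1  0.9]
(array([0.60198551, 0.0289858 ]), np.float64(0.059781144500358485), 20357)
(array([0.60057806, 0.0275168 ]), np.float64(0.06104273644244265), 211)
```

The dish now follows: it moved 21 mm, with its centre 30 mm behind the TCP. I'll keep pulling.

Call:
arm_command(rows=[[1, [0, 0, 0.02], 0], [1, [0, 0, 0.04], 0], [1, [0, 0, 0.06], 0], [1, [0, 0, 0.08], 0], [1, [0, 0, 0.1], 0]])

```text
t: 7.62
position: [0.53, 0.0272, -0.0109]
ee_rot: [2.197, 0.052, -2.199]
wrist_force: [0.7, 0.7, 0.5]
opening: -0.0003
```

Call:
arm_command(rows=[[1, [0, 0, 0.02], 0], [1, [0, 0, 0.04], 0], [1, [0, 0, 0.06], 0], [1, [0, 0, 0.08], 0], [1, [0, 0, 0.1], 0]])

```text
t: 8.25
position: [0.4907, 0.0252, -0.0105]
ee_rot: [2.198, 0.051, -2.197]
wrist_force: [0.9, 1.2, 0.4]
opening: 0.0001
```

Call:
arm_command(rows=[[1, [0, 0, 0.02], 0], [1, [0, 0, 0.04], 0], [1, [0, 0, 0.06], 0], [1, [0, 0, 0.08], 0], [1, [0, 0, 0.1], 0]])

```text
t: 8.88
position: [0.4509, 0.0233, -0.0105]
ee_rot: [2.198, 0.051, -2.197]
wrist_force: [1.7, 0.4, 3.0]
opening: -0.0001
```

```bash
python3 chk.py p3 .48
```

```text
[ 0.45085006  0.02330429 -0.01045938] [1.7 0.4 3. ]
(array([0.48422566, 0.02331518]), np.float64(0.06011478096763199), 16150)
(array([0.48246955, 0.02201829]), np.float64(0.06080786043496877), 169)
```

View pics/p3.png

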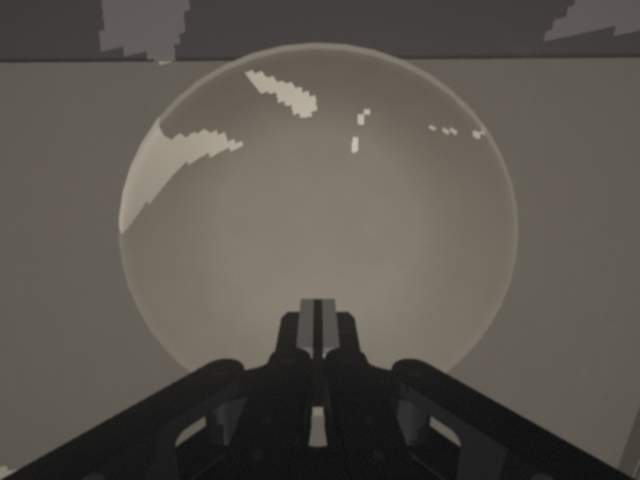

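The wrist view shows the dish off the step, with its far rim at row 45 and the crate edge at row 60. I'll pull about 24 mm more for margin, then back the fingers off the wall and rise.

Call:
arm_command(rows=[[1, [0, 0, 0.015], 0], [1, [0, 0, 0.03], 0], [1, [0, 0, 0.045], 0], [1, [0, 0, 0.06], 0], [1, [0, 0, 0.06], 0]])

```text
t: 9.6
position: [0.4263, 0.0223, -0.0107]
ee_rot: [2.197, 0.052, -2.199]
wrist_force: [1.2, -0.6, 5.9]
opening: -0.0
```

Call:
arm_command(rows=[[1, [0, 0, -0.02], 0], [1, [0, 0, -0.05], 0], [1, [0, 0, -0.05], 0], [1, [-0.05, 0, -0.05], 0], [1, [-0.12, 0, -0.05], 0]])

```text
t: 10.22
position: [0.4457, 0.0235, 0.0368]
ee_rot: [2.194, 0.053, -2.202]
wrist_force: [-0.5, 0.1, 0.0]
opening: -0.0
```

Call:
arm_command(rows=[[1, [-0.1, 0, 0], 0], [1, [-0.22, 0, 0], 0], [1, [-0.35, 0, 0], 0], [1, [-0.4, 0, 0], 0], [1, [-0.4, 0, 0], 0]])

```text
t: 10.85
position: [0.448, 0.0231, 0.1987]
ee_rot: [2.201, 0.051, -2.194]
wrist_force: [-0.5, -0.5, -0.3]
opening: -0.0001
```

```bash
python3 chk.py p4 .46; python3 - <<'E'
from h import *
s=r.sense();print(s["t"])
for n in("scene","side"):
    im=r.get_image(n);W=cloud(im)
    c,_,_=dish(W,(.46,.022));d=np.hypot(W[...,0]-c[0],W[...,1]-c[1])
    p=W[(d<.066)&(d>.056)&(W[...,2]>.025)&(W[...,2]<.05)];A=np.c_[p[:,:2]-c,np.ones(len(p))];print(n,c,"rim tilt,height",np.linalg.lstsq(A,p[:,2],rcond=None)[0].round(3))
    f=np.array(W[(d<.03)&(W[...,2]<.03)]);print("floor z",np.median(f[:,2]) if len(f) else None)
    if n=="scene":
        h=cv2.minAreaRect(W[155:372,280:400][(W[155:372,280:400,2]>.058)&(W[155:372,280:400,2]<.072)&(W[155:372,280:400,0]>.5)][:,:2].astype(np.float32));print(h)
        print("gap to crate floor edge", .557-c[0]-.0635)
E
```

```text
[0.44803728 0.02305317 0.19873477] [-0.5 -0.5 -0.3]
(array([0.46145031, 0.02215676]), np.float64(0.06136219048485105), 2140)
(array([0.46192292, 0.02084632]), np.float64(0.06127796498119996), 138)
10.95
scene [0.46195354 0.02101776] rim tilt,height [ 0.008 -0.013  0.033]
floor z 0.006102532645231424
((0.6471198797225952, -0.034891724586486816), (0.1948830932378769, 0.5754293203353882), 3.0804250240325928)
gap to crate floor edge 0.03154646198565203
side [0.4628423  0.02746187] rim tilt,height [-0.006  0.02   0.034]
floor z -0.6097187223383967
```

View pics/p4s.png

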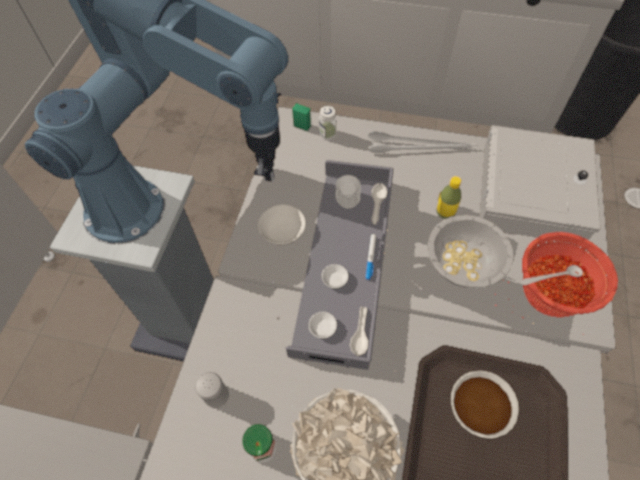

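The dish stands on the worktop at about (282,224), clear of the crate. The other things look unmoved, and the arm is up and free.

```bash
python3 -c "
from bench import r
print(r.job_done())"
```

```text
the job is handed in; nothing more can be done
None
```

I slid the wide dish straight out through the open front with shut fingers hooked inside its wall. It now stands on the worktop, and I handed the job in at about 11 s of the 38 s; no verdict was reported.

**Last checks:**
- **Position:** the dish centre is about 182 mm in front of the crate's centre (at least 155 mm needed), with about 30 mm between its rim and the crate's floor edge.
- **Flatness:** the rim plane tilts about 0.02 rad or less, and the inner floor reads about 6 mm above the worktop, as it should when flat.
- **Other things:** the stack, small dishes, spoons, marker, shaker and jar look unmoved in the scene image. I did not measure them again.
- **Robot:** the gripper is 0.2 m up and touching nothing.

**What failed or disagreed:**
- **Fingertip height:** the real fingertips sat about 29 mm higher than the reported TCP. My first pull passed over the rim without touching the dish. I measured the offset with the cameras and lowered the fingers to match, and the second pull worked.
- **Camera differences:** the side and scene cameras differ by about 6 mm in y on the dish centre, well within the allowed range. The side camera's reading of the dish floor (-0.61 m) was invalid, so I ignored it.

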